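# Twist the bayonet cap home on the thread-oil box and hold it

### The job

Close the filler neck of the thread-oil box with its winged bayonet cap: set the cap's two lugs into the neck's two slots, push it down against the spring until its rim sits flush on the neck, and turn it clockwise (seen from above) a quarter turn against the return spring to its stop. Nothing latches it, so do not let go: finish still holding the cap there, pressed fully home and turned, so that I can put in the locking screw. Leave the other things on the table where they are.

Things in the scene. Friction and masses are not known exactly. Their poses are not given: they have to be found in the camera images.
- cap: Loose bayonet cap, 59 mm tall, about 0.1 kg, standing upright on its plug. Origin: centre of the plug's underside; z up its axis, x along wing and lugs. Steel plug 29 mm across, 22 mm long, foot bevelled; two lugs reach along +x and -x to 22 mm from the axis, 8 mm wide, 3 to 9 mm above the foot. Above it a black round rim 58 mm across (22 to 28.5 mm up) with a wing grip. Same after a half turn.
- cap_wing (a point): Point in the wing grip on the cap's axis, 50.5 mm above the cap's origin and 22 mm above the rim's top; axes as the cap. The black wing is 48 mm long along x, 12 mm thick along y, its top 8.5 mm above this point. Grip it across its 12 mm from above with the fingertips just above the rim.
- cap_seat (a point): Point on the cap's axis at the underside of its rim, 22 mm above the cap's origin; axes as the cap. Meets point neck when the cap is fully home.
- oil_box: Thread-oil box, fixed to the table: grey box 90 mm (x) by 110 mm (y), 44 mm high, amber sight glass on its -x side, a round aluminium filler neck 58 mm across standing on its middle to 76 mm above the table. Origin: centre of its underside; z up. The neck's two slots always point along the box's +x and -x, that is along its shorter side.
- neck (a point): Centre of the neck's top rim, 76 mm above the table; axes as the box. The lip has a 35 mm bore and two slots 13 mm wide along +x and -x, out to 24.5 mm from the axis. The lip is 9 mm deep: the lugs turn only below it, with the cap's rim less than 4 mm above this point; from the slots clockwise seen from above, to a stop at about 93 degrees.
- plunger (a joint): Spring plunger in the bore, m pressed down: 0 at rest (its top 12 mm below the neck's top, 3 N), 0.010 with the cap fully home (8 N).
- dog_ring (a joint): Turn of the spring ring in the neck that the lugs push round, rad: 0 at rest, about 1.46 when the cap has been turned a quarter turn clockwise from the slots, 1.52 at its stop (the cap moves 0.11 rad freely before it meets the ring). Its return spring (0.04 N m, rising to 0.15 N m) turns the cap back if it is let go.
- screwdriver: Orange-handled screwdriver, 187 mm long, lying between the cap and the oil box; leave alone. Origin under its middle.
- chalk: Flat three-cornered tailor's chalk, 40 mm; leave alone. Origin under its middle.
- pin_tin: Round tin, 67 mm across, 31 mm high; leave alone. Origin under its middle.
- snips: Small snips, 132 mm long, lying flat; leave alone. Origin under their middle.
- masking_tape: Roll of paper tape lying flat, 89 mm across, 25 mm high; leave alone. Origin under its middle.
- mug: White mug, 82 mm across without its handle, 100 mm high; leave alone. Origin under its middle.
- needle_box: Small box, 39 x 56 x 24 mm; leave alone. Origin under its middle.
- shears: Large black-handled shears, 254 mm long, lying flat; leave alone. Origin under their middle.
There are look-alikes about, which are no part of the job. Of the things that look like the cap, the smaller one is meant.

How it is judged:
By the outcome, as a careful person would: the job done as asked, in the order asked, and still so for the second after the job is handed in, while the arm keeps its last pose, push and grip.
It also fails if it takes over 48 s, if anything falls off the work surface, if the arm or the gripper's body presses on something with over 40 N, if the wrist force passes 120 N, or if a joint passes its speed limit or range.

### The arm

A 6-joint arm with a two-finger parallel gripper is mounted at the origin on a cart in front of the work surface, level with it; the furniture and walls round the work are solid. World frame = base frame: x ahead of the robot, y to its left, z up, the work surface at z = 0. Lengths are in m, angles in rad, forces in N, time in s.
With the tool pointing down it reaches from about 0.325 to 0.9 m from the base axis. Payload 6.1 kg.
Tool frame: the origin (TCP) lies at the centre of the arm's flange, where the gripper is bolted on; the fingertips stand 182 mm ahead of it and the grasp point (between the pads) lies 164 mm ahead of it (manip.grasp_offset is the distance from the TCP to the grasp point, in m); z points along the fingers, x is the direction in which the jaws open and shut, and the axes are right-handed (so a half turn about z gives the same grasp; the last joint's range is limited). The gripper opens to 87 mm and grips with 3 to 60 N. Pads are 19 mm wide; open, the fingers measure 117 mm over their backs; the gripper's body (75 mm by 190 mm) begins 51 mm behind the grasp point.
Start: joints at [-1.434, 0.22, 1.526, -0, 1.395, -0.126], TCP at [0.162, -0.604, 0.405] pointing down, gripper open.
Joint ranges: [-2.98, 2.98], [-0.91, 2.08], [0.09, 2.57], [-1.24, 4.39], [0.2, 2.65], [-2.68, 2.68]. Speed limits (rad/s): [2.57, 2.57, 3.01, 3.14, 3.14, 3.14].

### API

Orientations are given as [roll, pitch, yaw] about the fixed x, y, z axes, in that order (R = Rz(yaw) Ry(pitch) Rx(roll)).
In Python, from plant import manip gives the robot as it stands.
- The arm moves only by the shell command python3 -m crank 'ROWS' [FORCE]. ROWS is a JSON object of lists of equal length, an entry for each row: "xyz": the shift along the tool's x, y, z each as a share of 10 cm, from -1 to 1, a list of three; "angular": the turn, a rotation vector about the tool's x, y, z each as a share of pi/2 rad, from -1 to 1, a list of three; "jaw": the opening in per cent of the stroke, from 0 (shut) to 100 (fully open). In form: {"xyz": [[x, y, z], ...], "angular": [[wx, wy, wz], ...], "jaw": [jaw, ...]}. A call has 1 to 10 rows; each row is the pose to reach, as a shift and turn from the pose measured when the call began, along the tool's axes at that moment; what a row does not reach only later rows make up. A row lasts 1/10 s, in which the tool goes at most 50 mm and 8.59 degrees, less where a joint would pass 70% of its speed; a pose out of reach is approached as far as the arm can. A call with a number of a shift or a turn outside -1 to 1 is refused whole. A call with a gripper value outside its range is refused whole. The fingers move at their own pace and stop on an object; FORCE is the grip in N (left out, the last holds). Time passes only in rows, so rows that repeat a pose let the fingers close. It gives the time, the measured TCP pose, the force and the opening at its end, in the units of the state.
- manip.get_state(): the state, without advancing time (a new reading comes with each control period).
- manip.grab_frame(name): name is "scene" or "top" or "wrist"; returns the picture (400x640x3 uint8, red, green, blue); there is no depth.
- manip.camera_info(name): a dict with "K" (3x3 intrinsics, pixels), "R" (3x3) and "t" (3): a world point X has camera coordinates R X + t. Camera axes: x right, y down, z forward; pixel columns grow to the right and rows downward; lengths in m; the calibration is good to about 2 mm. A picture is of the moment at which its call begins: read the wrist's pose just before it. camera_info takes no time and is no camera call; for the wrist camera it gives the pose at the moment of the call.
- manip.hand_in(): hands the job in, once; it reports no verdict.
Trained networks look in the newest picture that a camera, given by its name, has taken for a name from the list of things; names that differ only in an ending like _2 or _b are one class to them, and where a whole thing is asked for, a point or a joint stands for the part that bears it (a point fixed in the world has none). Each returns a list of dicts, best first, with "conf" (0 to 1); they miss things now and then, are a little off and sometimes report something else, mostly with a low value. They report only what shows in the picture. A call takes as long as a camera call. They do not tell look-alikes from the thing itself.
- manip.masks_of(camera, label): "region" (400x640 bool, what is visible of it) and "position" ([column, row] in pixels, amid what is visible of it).
The state is a dict: "time_s": time; "q": joint angles; "joint_vel": joint speeds; "tau": joint torques, N m; "tool_pos": TCP position; "eef_rot": TCP orientation; "contact_force": force on the tool from outside, world axes, zero at the start; "ft_torque": the same for the moment, N m; "gripper_width": finger opening in m.
Only numpy, scipy, OpenCV 4.12 (cv2) and the standard library are available. Lean on these libraries where they do the work, as an engineer would, in place of code of your own. Each camera call takes 0.05 s, during which the arm holds its last target. There are 200 camera calls.

## Working session

There is one attempt and no reset: what is moved stays moved. The work goes in short steps, Python scripts to look and compute and a shell command to move; the robot and the scene stay as the last step left them, time stands still between calls to the robot, and variables do not carry over. Pictures are saved under pics/ and viewed, about 8 in all and at most 12, crops included, and the job is handed in when it is done.

```bash
ls; mkdir -p pics; python3 - <<'E'
from plant import manip
import cv2,numpy as np
s=manip.get_state();print({k:np.round(v,3) for k,v in s.items()},manip.grasp_offset)
for c in("scene","top"):
    f=manip.grab_frame(c);cv2.imwrite(f"pics/{c}0.png",f[:,:,::-1])
    i=manip.camera_info(c);print(c,np.round(i["K"],1).tolist(),np.round(i["R"],3).tolist(),np.round(i["t"],3))
    for l in("cap","oil_box"):
        for d in manip.masks_of(c,l)[:4]:print(c,l,round(d["conf"],2),d["position"],d["region"].sum())
E
```

```text
pics
{'time_s': np.float64(0.0), 'q': array([-1.434,  0.221,  1.528, -0.   ,  1.395, -0.126]), 'joint_vel': array([ 0.001,  0.001, -0.001, -0.   , -0.   , -0.001]), 'tau': array([-3.0000e-03, -4.9462e+01, -3.8738e+01,  7.0000e-02,  5.7000e-02,
       -0.0000e+00]), 'tool_pos': array([ 0.162, -0.603,  0.404]), 'eef_rot': array([-3.141e+00,  2.000e-03, -1.308e+00]), 'contact_force': array([ 0.439,  0.166, -0.215]), 'ft_torque': array([-0.021, -0.046, -0.05 ]), 'gripper_width': np.float64(0.087)} 0.1635
scene [[478.7, 0.0, 314.0], [0.0, 478.7, 206.2], [0.0, 0.0, 1.0]] [[-0.564, -0.826, 0.014], [-0.333, 0.211, -0.919], [0.756, -0.523, -0.394]] [0.391 0.208 1.386]
scene cap 0.66 [299.3, 223.3] 199
scene oil_box 0.97 [367.2, 198.2] 623
top [[438.8, 0.0, 322.7], [0.0, 438.8, 203.9], [0.0, 0.0, 1.0]] [[-0.009, -1.0, -0.006], [-0.976, 0.01, -0.22], [0.22, 0.003, -0.976]] [0.143 0.53  1.141]
top cap 0.9 [302.2, 219.5] 333
top cap 0.83 [300.8, 254.0] 615
top oil_box 0.79 [417.8, 211.6] 1484
top oil_box 0.65 [418.3, 209.2] 37
```

```bash
python3 - <<'E'
import cv2
a=cv2.imread("pics/top0.png")[130:340,200:520]
cv2.imwrite("pics/top0c.png",cv2.resize(a,None,fx=2.5,fy=2.5,interpolation=cv2.INTER_CUBIC))
E
```

```text
(no output)
```

View pics/top0c.png

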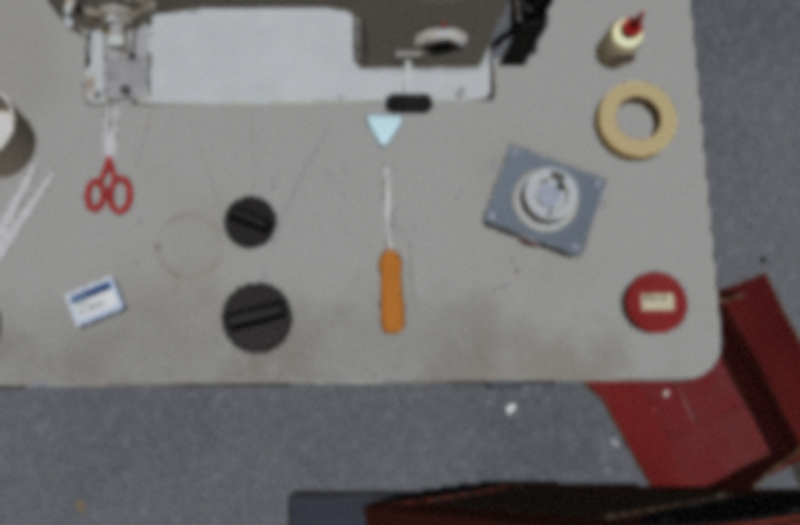

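View pics/scene0.png

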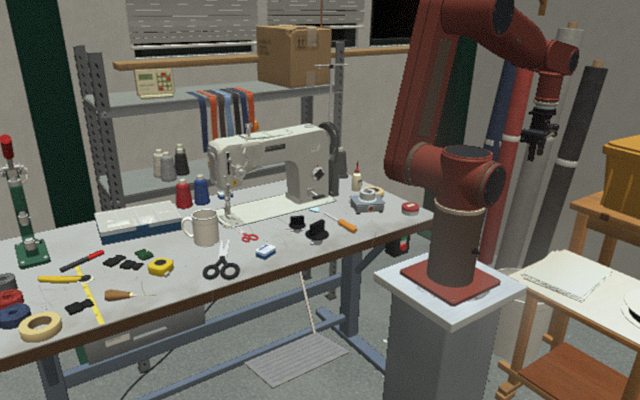

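The top view shows the smaller cap at crop (250,222), which is full-frame (300,219). The larger look-alike is below it at (257,317). The box is at crop (546,200), with the amber glass on its lower (-x) edge, so the box yaw is about -19°. The next step is to compute positions.

```bash
cat > h.py <<'E'
from plant import manip
import cv2,numpy as np
def bp(cam,uv,z,info=None):
    i=info or manip.camera_info(cam);K,R,t=(np.array(i[k]) for k in("K","R","t"))
    C=-R.T@t; d=R.T@np.linalg.inv(K)@np.array([uv[0],uv[1],1.]); return (C+d*(z-C[2])/d[2])
def proj(cam,X,info=None):
    i=info or manip.camera_info(cam);K,R,t=(np.array(i[k]) for k in("K","R","t"))
    p=K@(R@np.array(X)+t);return p[:2]/p[2]
def pose():
    s=manip.get_state();return s["tool_pos"],s["eef_rot"]
def delta(target,yaw):
    """rows' shift (share of 10cm) and turn (share of pi/2) to TCP target / yaw, tool down"""
    from scipy.spatial.transform import Rotation as Ro
    p,r=pose();R=Ro.from_euler("xyz",r);T=Ro.from_euler("xyz",[np.pi,0,yaw])
    return np.round(R.inv().apply(np.array(target)-p)/.1,3),np.round((R.inv()*T).as_rotvec()/(np.pi/2),3)
E
python3 - <<'E'
from h import *
full=lambda p:(p[0]/2.5+200,p[1]/2.5+130)
cap=bp("top",full((250,222)),.035);print("cap",cap)
a,b=(bp("top",full(p),.059) for p in((232,213),(269,231)));print("wing yaw",np.degrees(np.arctan2(*(b-a)[1::-1])))
c=[bp("top",full(p),.044) for p in((512,145),(606,180),(580,255),(485,222))];print("box",np.mean(c,0),[np.linalg.norm(c[i]-c[i-1]) for i in range(4)])
x=(c[0]+c[1]-c[2]-c[3]);print("yaw",np.degrees(np.arctan2(x[1],x[0])))
print("neck",bp("top",full((548,195)),.076))
i=manip.camera_info("wrist");R,t=np.array(i["R"]),np.array(i["t"]);print("wristcam",-R.T@t,R,i["K"])
print(pose(),delta([cap[0]-.05,cap[1],.36],-.42))
E
```

```text
cap [0.49518917 0.20139759 0.035     ]
wing yaw -116.76030975004826
box [ 0.51474978 -0.12561604  0.044     ] [np.float64(0.09356542693720321), np.float64(0.1100548153189234), np.float64(0.09035972038445413), np.float64(0.10871763471527633)]
yaw -21.752101066726496
neck [ 0.51370744 -0.12143676  0.076     ]
wristcam [ 0.23675362 -0.58361943  0.38404514] [[ 2.58822866e-01 -9.65924387e-01 -8.95451961e-04]
 [-9.27902958e-01 -2.48892214e-01  2.77576597e-01]
 [-2.68340875e-01 -7.10122777e-02 -9.60703092e-01]] [[339.1031287    0.         324.97576421]
 [  0.         339.1031287  198.30507104]
 [  0.           0.           1.        ]]
(array([ 0.1623471 , -0.60344741,  0.40433426]), array([-3.14151746e+00,  7.00495312e-04, -1.30798184e+00])) (array([-7.037, -4.822,  0.449]), array([-0.   ,  0.   , -0.565]))
```

The cap is at about (0.495, 0.201) with its wing at about 63° yaw, and the box is at (0.514, -0.123) at about -21°. I'm moving across at height towards the cap.

```bash
python3 -m crank '{"xyz":[[-0.5,-0.35,0],[-1,-0.7,0],[-1,-0.7,0],[-1,-0.7,0]],"angular":[[0,0,0],[0,0,0],[0,0,0],[0,0,0]],"jaw":[100,100,100,100]}' 20
python3 -m crank '{"xyz":[[-0.5,-0.35,0],[-1,-0.7,0],[-1,-0.7,0],[-1,-0.7,0]],"angular":[[0,0,0],[0,0,0],[0,0,0],[0,0,0]],"jaw":[100,100,100,100]}'
python3 -m crank '{"xyz":[[-0.5,-0.35,0],[-1,-0.7,0],[-1,-0.7,0],[-1,-0.7,0]],"angular":[[0,0,0],[0,0,0],[0,0,0],[0,0,0]],"jaw":[100,100,100,100]}'
python3 -m crank '{"xyz":[[-0.5,-0.35,0],[-1,-0.7,0],[-1,-0.7,0],[-1,-0.7,0]],"angular":[[0,0,0],[0,0,0],[0,0,0],[0,0,0]],"jaw":[100,100,100,100]}'
python3 - <<'E'
from h import *
print(delta([.495,.2014,.36],-.467)); print(proj("wrist",[.514,-.123,.076]))
E
```

```text
time_s: 0.7
tool_pos: [0.205, -0.4864, 0.4044]
eef_rot: [-3.141, 0.001, -1.306]
contact_force: [-0.1, 0.2, 0.5]
gripper_width: 0.0872
time_s: 1.1
tool_pos: [0.2471, -0.3699, 0.4048]
eef_rot: [-3.141, 0.001, -1.303]
contact_force: [0.8, -0.9, -0.7]
gripper_width: 0.0871
time_s: 1.5
tool_pos: [0.2889, -0.2541, 0.4055]
eef_rot: [-3.14, -0.0, -1.3]
contact_force: [-0.1, -0.4, -0.1]
gripper_width: 0.087
time_s: 1.9
tool_pos: [0.3305, -0.1386, 0.4062]
eef_rot: [-3.139, -0.001, -1.298]
contact_force: [0.4, -0.6, -0.7]
gripper_width: 0.0867
(array([-2.831, -2.499,  0.465]), array([-0.001, -0.001, -0.529]))
[367.62416371 -34.5650405 ]
```

```bash
python3 -m crank '{"xyz":[[-0.5,-0.44,0],[-1,-0.88,0],[-1,-0.88,0],[-1,-0.88,0]],"angular":[[0,0,0],[0,0,0],[0,0,0],[0,0,0]],"jaw":[100,100,100,100]}' 20
python3 -m crank '{"xyz":[[-0.5,-0.44,0],[-1,-0.88,0],[-1,-0.88,0],[-1,-0.88,0]],"angular":[[0,0,0],[0,0,0],[0,0,0],[0,0,0]],"jaw":[100,100,100,100]}'
python3 -m crank '{"xyz":[[-0.4,-0.36,0.2],[-0.8,-0.74,0.4],[-0.8,-0.74,0.6],[-0.8,-0.74,0.6],[-0.8,-0.74,0.6],[-0.8,-0.74,0.6],[-0.8,-0.74,0.6],[-0.8,-0.74,0.6]],"angular":[[0,0,-0.08],[0,0,-0.17],[0,0,-0.26],[0,0,-0.35],[0,0,-0.44],[0,0,-0.53],[0,0,-0.53],[0,0,-0.53]],"jaw":[100,100,100,100,100,100,100,100]}'
python3 - <<'E'
from h import *
print(delta([.495,.2014,.30],-.467))
i=manip.camera_info("wrist");f=manip.grab_frame("wrist");np.savez("w1.npz",f=f,**{k:np.array(i[k]) for k in i})
cv2.imwrite("pics/w1.png",f[:,:,::-1]);print(proj("wrist",[.495,.2014,.05]))
for d in manip.masks_of("wrist","cap"):print(d["conf"],d["position"],d["region"].sum())
E
```

```text
time_s: 2.3
tool_pos: [0.3901, -0.0176, 0.4067]
eef_rot: [-3.138, -0.001, -1.294]
contact_force: [0.1, -0.1, -0.1]
gripper_width: 0.0869
time_s: 2.7
tool_pos: [0.4497, 0.1031, 0.4068]
eef_rot: [-3.138, -0.001, -1.293]
contact_force: [-0.2, -0.9, -0.4]
gripper_width: 0.0869
time_s: 3.5
tool_pos: [0.5, 0.1984, 0.3469]
eef_rot: [-3.14, -0.004, -0.466]
contact_force: [-0.3, 0.5, -0.6]
gripper_width: 0.0868
(array([-0.06 , -0.004,  0.468]), array([-0.001, -0.003,  0.001]))
[316.30334619 194.83174596]
0.94 [316.8, 185.1] 3334
0.56 [213.5, 232.4] 3278
```

View pics/w1.png

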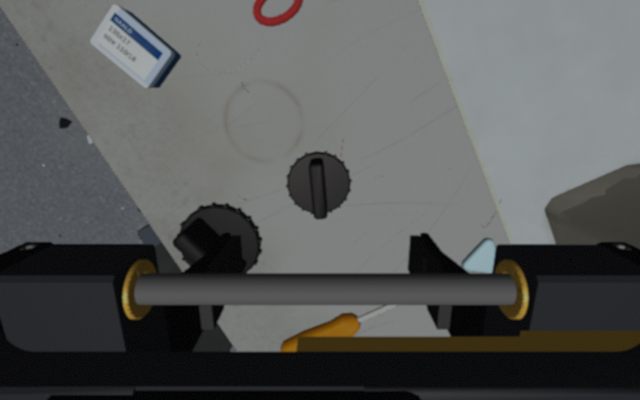

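The wrist view has the cap centred near (318,184) with its wing nearly vertical, from (317,158) to (320,218). I'm enlarging it to measure more precisely.

```bash
python3 - <<'E'
from h import *
f=cv2.imread("pics/w1.png")[145:225,275:365]
f=cv2.convertScaleAbs(f,alpha=2.2)
f=cv2.resize(f,None,fx=7,fy=7,interpolation=cv2.INTER_CUBIC)
i=dict(np.load("w1.npz"));i.pop("f")
c=np.array([.495,.2014]);a=np.radians(63.2)
for k in np.linspace(0,2*np.pi,48):
    p=(proj("wrist",[c[0]+.029*np.cos(k),c[1]+.029*np.sin(k),.0285],i)-[275,145]+.5)*7
    cv2.circle(f,tuple(map(int,p)),2,(0,255,0),-1)
ax=np.array([np.cos(a),np.sin(a)]);n=np.array([-ax[1],ax[0]])
q=[(proj("wrist",[*(c+ax*s*.024+n*t*.006),.059],i)-[275,145]+.5)*7 for s,t in((1,1),(1,-1),(-1,-1),(-1,1))]
cv2.polylines(f,[np.int32(q)],True,(0,0,255),1)
cv2.imwrite("pics/w1c.png",f)
E
```

```text
(no output)
```

View pics/w1c.png

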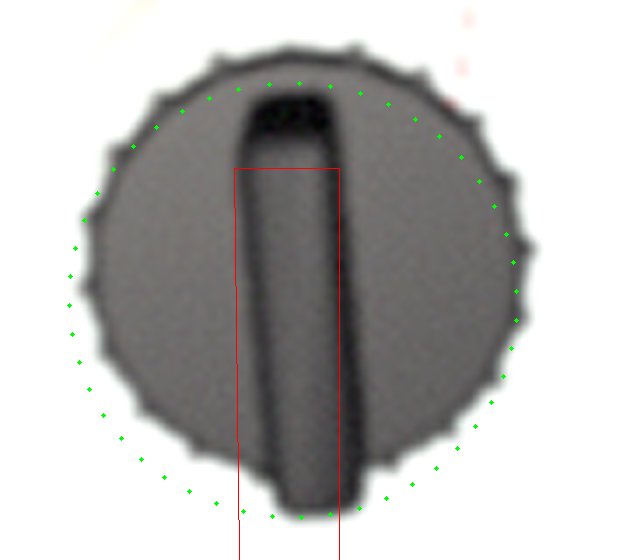

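```bash
python3 - <<'E'
from h import *
i=dict(np.load("w1.npz"));i.pop("f")
P=lambda u,v,z:bp("wrist",(u/7+275-.5,v/7+145-.5),z,i)
c=P(307,261,.0285);print("rim",c)
a,b=P(289,140,.059),P(321,513,.059);print("wing mid",(a+b)/2,np.linalg.norm(a-b))
for e in(((248,150),(282,490)),((331,150),(362,490))):
    p,q=(P(*x,.059) for x in e);print(np.degrees(np.arctan2(*(p-q)[1::-1])))
E
```

```text
rim [0.4992951  0.20592651 0.0285    ]
wing mid [0.49899518 0.2047801  0.059     ] 0.0451445240639854
68.19864059282108
68.25346379212817
```

The close-up gives the cap at (0.499, 0.2055) with its wing at 68.2°. The tool yaw should therefore be -0.380, and I'll narrow the jaws first because the large look-alike is close by.

```bash
python3 - <<'E'
from h import *
i=dict(np.load("w1.npz"));i.pop("f")
b=bp("wrist",(222,243),.037,i);print("big",b, bp("wrist",(261,240),.037,i))
u=np.array([np.cos(-.38),np.sin(-.38)]);print("along jaw",(b[:2]-[.4992,.2055])@u)
print(delta([.4992,.2055,.275],-.380))
E
```

```text
big [0.39462136 0.19611885 0.037     ] [0.42817867 0.18248149 0.037     ]
along jaw -0.09363882584139287
(array([-0.035, -0.053,  0.72 ]), array([-0.001, -0.003, -0.054]))
```

```bash
python3 -m crank '{"xyz":[[-0.03,-0.05,0.3],[-0.035,-0.053,0.6],[-0.035,-0.053,0.72],[-0.035,-0.053,0.72],[-0.035,-0.053,0.72]],"angular":[[0,-0.003,-0.054],[0,-0.003,-0.054],[0,-0.003,-0.054],[0,-0.003,-0.054],[0,-0.003,-0.054]],"jaw":[36,36,36,36,36]}' 20
python3 - <<'E'
from h import *
print(delta([.4992,.2055,.2145],-.380))
i=manip.camera_info("wrist");f=manip.grab_frame("wrist")[:,:,::-1].copy()
cv2.imwrite("pics/w2raw.png",f);f=cv2.convertScaleAbs(f,alpha=2)
c=np.array([.4992,.2055]);a=np.radians(68.2)
for k in np.linspace(0,2*np.pi,48):
    cv2.circle(f,tuple(map(int,np.round(proj("wrist",[c[0]+.029*np.cos(k),c[1]+.029*np.sin(k),.0285],i)))),1,(0,255,0),-1)
ax=np.array([np.cos(a),np.sin(a)]);n=np.array([-ax[1],ax[0]])
q=[proj("wrist",[*(c+ax*s*.024+n*t*.006),.059],i) for s,t in((1,1),(1,-1),(-1,-1),(-1,1))]
cv2.polylines(f,[np.int32(np.round(q))],True,(0,0,255),1)
cv2.imwrite("pics/w2.png",cv2.resize(f[100:330,180:460],None,fx=2.5,fy=2.5))
E
```

```text
time_s: 4.1
tool_pos: [0.4997, 0.2054, 0.2759]
eef_rot: [-3.14, -0.0, -0.38]
contact_force: [0.8, -0.2, 0.5]
gripper_width: 0.0548
(array([-0.005,  0.002,  0.614]), array([-0.001, -0.   , -0.   ]))
```

View pics/w2.png

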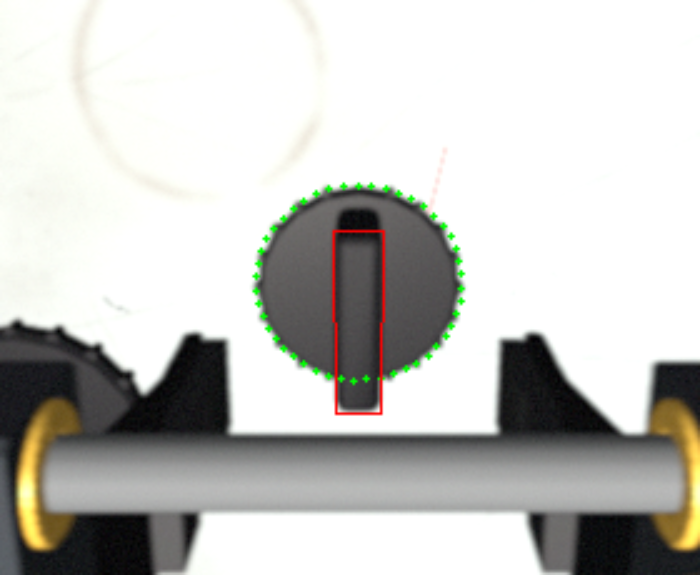

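The overlay matches the cap and wing to within about 0.5 mm. I'm descending and gripping.

```bash
python3 -m crank '{"xyz":[[-0.005,0,0],[-0.005,0,0.2],[-0.005,0,0.4],[-0.005,0,0.55],[-0.005,0,0.61],[-0.005,0,0.61]],"angular":[[0,0,0],[0,0,0],[0,0,0],[0,0,0],[0,0,0],[0,0,0]],"jaw":[36,36,36,36,36,36]}' 40
python3 - <<'E'
from h import *
print(delta([.4992,.2055,.2145],-.380))
E
python3 -m crank '{"xyz":[[0,0,0],[0,0,0],[0,0,0],[0,0,0],[0,0,0],[0,0,0],[0,0,0]],"angular":[[0,0,0],[0,0,0],[0,0,0],[0,0,0],[0,0,0],[0,0,0],[0,0,0]],"jaw":[0,0,0,0,0,0,0]}' 40
```

```text
time_s: 4.75
tool_pos: [0.4994, 0.2058, 0.215]
eef_rot: [-3.14, -0.001, -0.38]
contact_force: [0.7, -0.5, 0.3]
gripper_width: 0.0317
(array([-0.001,  0.003,  0.005]), array([-0.001, -0.   ,  0.   ]))
time_s: 5.45
tool_pos: [0.4997, 0.2058, 0.2155]
eef_rot: [-3.139, -0.001, -0.38]
contact_force: [0.1, -0.3, 4.3]
gripper_width: 0.0121
```

The cap is gripped at 12.1 mm. I'm lifting it and carrying it towards the box, then turning.

```bash
python3 -m crank '{"xyz":[[0,0,-0.15],[0,0,-0.5],[0,0,-0.9],[0,0,-1],[0,0,-1]],"angular":[[0,0,0],[0,0,0],[0,0,0],[0,0,0],[0,0,0]],"jaw":[0,0,0,0,0]}' 40
python3 -m crank '{"xyz":[[0.2,0.3,-0.1],[0.4,0.7,-0.3],[0.6,1,-0.3],[0.6,1,-0.3],[0.6,1,-0.3]],"angular":[[0,0,0],[0,0,0],[0,0,0],[0,0,0],[0,0,0]],"jaw":[0,0,0,0,0]}'
python3 -m crank '{"xyz":[[0.2,0.3,0],[0.4,0.7,0],[0.6,1,0],[0.6,1,0],[0.6,1,0]],"angular":[[0,0,0],[0,0,0],[0,0,0],[0,0,0],[0,0,0]],"jaw":[0,0,0,0,0]}'
python3 -m crank '{"xyz":[[0.2,0.3,0],[0.4,0.7,0],[0.6,1,0],[0.6,1,0],[0.6,1,0],[0.6,1,0],[0.6,1,0],[0.6,1,0],[0.6,1,0],[0.6,1,0]],"angular":[[0,0,-0.09],[0,0,-0.18],[0,0,-0.27],[0,0,-0.36],[0,0,-0.45],[0,0,-0.54],[0,0,-0.63],[0,0,-0.72],[0,0,-0.81],[0,0,-0.9]],"jaw":[0,0,0,0,0,0,0,0,0,0]}'
python3 - <<'E'
from h import *
print(delta([.56,-.14,.34],1.20))
i=manip.camera_info("wrist");f=manip.grab_frame("wrist");np.savez("w3.npz",f=f,**{k:np.array(i[k]) for k in i})
print(proj("wrist",[.514,-.123,.076]))
cv2.imwrite("pics/w3.png",f[:,:,::-1])
for d in manip.masks_of("wrist","oil_box"):print(d["conf"],d["position"],d["region"].sum())
E
```

```text
time_s: 5.95
tool_pos: [0.5003, 0.2059, 0.3184]
eef_rot: [-3.136, -0.005, -0.38]
contact_force: [0.3, 0.3, -1.2]
gripper_width: 0.0116
time_s: 6.45
tool_pos: [0.5182, 0.09, 0.3463]
eef_rot: [-3.137, -0.002, -0.382]
contact_force: [0.5, 0.6, -1.6]
gripper_width: 0.0116
time_s: 6.95
tool_pos: [0.5362, -0.0245, 0.3446]
eef_rot: [-3.137, 0.001, -0.383]
contact_force: [-0.2, 0.3, -0.9]
gripper_width: 0.0116
time_s: 7.95
tool_pos: [0.5546, -0.1371, 0.3432]
eef_rot: [-3.138, -0.005, 1.039]
contact_force: [0.1, 0.6, -0.9]
gripper_width: 0.0116
(array([0.002, 0.061, 0.032]), array([-0.002, -0.003, -0.102]))
[311.43668702 149.12430516]
0.92 [315.4, 142.5] 15861
0.43 [492.9, 45.3] 834
```

View pics/w3.png

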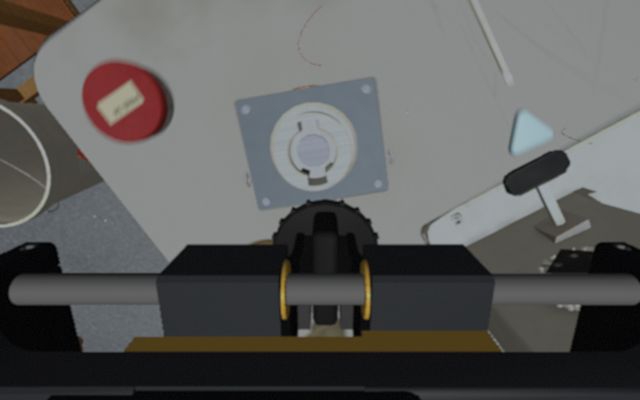

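The box and neck are clearly visible. The neck ring spans about (270–357, 102–192) and the slots run near-vertical from (308,122) to (317,182). I'm enlarging this with a predicted overlay.

```bash
cat > ov.py <<'E'
from h import *
def overlay(src,out,c,yaw,crop,s,alpha=1.0):
    i=dict(np.load(src));f=i.pop("f")[:,:,::-1].copy()
    x0,x1,y0,y1=crop;g=cv2.resize(cv2.convertScaleAbs(f[y0:y1,x0:x1],alpha=alpha),None,fx=s,fy=s,interpolation=cv2.INTER_CUBIC)
    R=np.array([[np.cos(yaw),-np.sin(yaw)],[np.sin(yaw),np.cos(yaw)]])
    def P(x,y,z):
        w=R@[x,y]+c; return tuple(np.int32((proj("w",[*w,z],i)-[x0,y0]+.5)*s))
    for r in(.029,.0175):
        for k in np.linspace(0,2*np.pi,72): cv2.circle(g,P(r*np.cos(k),r*np.sin(k),.076),1,(0,255,0),-1)
    for q in(((-.0245,-.0065),(.0245,-.0065)),((-.0245,.0065),(.0245,.0065))): cv2.line(g,P(*q[0],.076),P(*q[1],.076),(0,0,255),1)
    cv2.polylines(g,[np.array([P(x,y,.044) for x,y in((.045,.055),(-.045,.055),(-.045,-.055),(.045,-.055))])],True,(255,0,255),1)
    cv2.imwrite(out,g)
E
python3 - <<'E'
from ov import *
i=dict(np.load("w3.npz"));i.pop("f")
c=[bp("w",p,.044,i) for p in((235,101),(375,78),(388,188),(260,210))]
m=np.mean(c,0);print(m,[np.linalg.norm(c[k]-c[k-1]) for k in range(4)])
a=bp("w",(305.5,119),.076,i);b=bp("w",(317.5,183),.076,i);print((a+b)/2,np.linalg.norm(a-b))
ys=[np.arctan2(*(v)[1::-1]) for v in(c[3]-c[0],c[2]-c[1],b-a)];ex=c[1]-c[0];ys+=[np.arctan2(-ex[0],ex[1])];print(np.degrees(ys))
overlay("w3.npz","pics/w3c.png",((a+b)/2)[:2],ys[2],(225,400,65,220),4.5)
E
```

```text
[ 0.51680453 -0.12266257  0.044     ] [np.float64(0.09170249742348553), np.float64(0.1113384155141695), np.float64(0.0894339621807637), np.float64(0.11135213913130902)]
[ 0.51585288 -0.12348861  0.076     ] 0.04739607852815289
[-21.09743432 -21.09030266 -20.49015095 -21.61566988]
```

View pics/w3c.png

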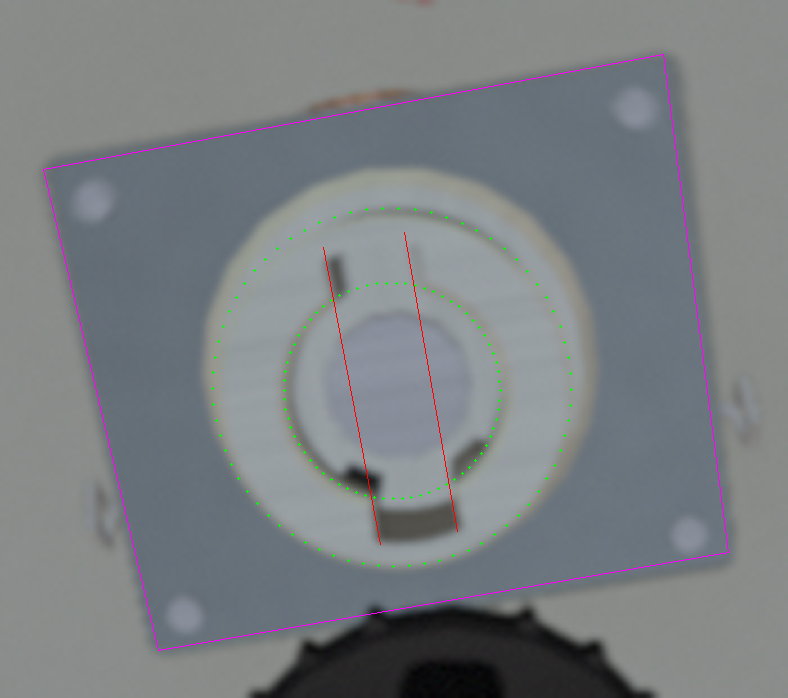

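The overlay agrees with the bore, slots and box edges to within about 1 mm. That puts the neck at (0.516, -0.123) with a slot yaw of about -21°, so the tool yaw should be 1.204. The home TCP z should be about 0.2695. I'm moving to hover above it.

```bash
python3 - <<'E'
from h import *
print(delta([.5163,-.1232,.315],1.204))
E
```

```text
(array([-0.075, -0.401,  0.284]), array([-0.002, -0.003, -0.108]))
```

```bash
python3 -m crank '{"xyz":[[-0.04,-0.2,0],[-0.075,-0.4,0],[-0.075,-0.4,0.15],[-0.075,-0.4,0.28],[-0.075,-0.4,0.28],[-0.075,-0.4,0.28]],"angular":[[0,0,-0.05],[-0.002,-0.003,-0.108],[-0.002,-0.003,-0.108],[-0.002,-0.003,-0.108],[-0.002,-0.003,-0.108],[-0.002,-0.003,-0.108]],"jaw":[0,0,0,0,0,0]}' 60
python3 - <<'E'
from ov import *
print(delta([.5163,-.1232,.295],1.204))
i=manip.camera_info("wrist");f=manip.grab_frame("wrist");np.savez("w4.npz",f=f,**{k:np.array(i[k]) for k in i})
print(proj("wrist",[.5163,-.1232,.076]))
overlay("w4.npz","pics/w4c.png",[.516,-.123],np.radians(-21),(200,440,150,350),3.3,1.6)
E
```

```text
time_s: 8.65
tool_pos: [0.5166, -0.1231, 0.3144]
eef_rot: [-3.14, -0.001, 1.203]
contact_force: [-0.6, -0.7, 0.0]
gripper_width: 0.0117
(array([-0.002, -0.002,  0.194]), array([-0.001, -0.   , -0.001]))
[324.18361124 214.79645671]
```

View pics/w4c.png

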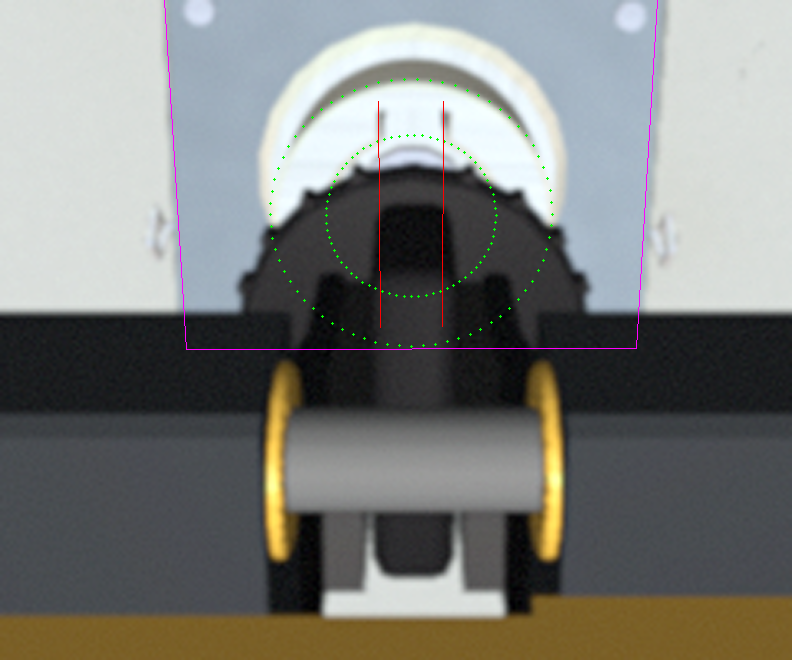

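The neck's rim edge and slot line up with the prediction, and the wing is centred on the slots. I'm lowering gently into the slots while watching force.

```bash
python3 -m crank '{"xyz":[[-0.002,-0.002,0.1],[-0.002,-0.002,0.19],[-0.002,-0.002,0.24],[-0.002,-0.002,0.28],[-0.002,-0.002,0.32],[-0.002,-0.002,0.32]],"angular":[[0,0,0],[0,0,0],[0,0,0],[0,0,0],[0,0,0],[0,0,0]],"jaw":[0,0,0,0,0,0]}' 60
python3 - <<'E'
from h import *
s=manip.get_state();print(s["contact_force"],s["ft_torque"]);print(delta([.5163,-.1232,.2695],1.204))
E
```

```text
time_s: 9.3
tool_pos: [0.516, -0.1232, 0.2819]
eef_rot: [-3.139, -0.001, 1.203]
contact_force: [-2.3, 0.6, -2.6]
gripper_width: 0.0117
[-2.29238717  0.60720784 -2.64071272] [0.28015763 0.39783675 0.01785249]
(array([0.001, 0.004, 0.124]), array([-0.002, -0.   , -0.001]))
```

Foot is about 10 mm into the bore, with a slight 2 N side contact towards -x. I'm yielding 1 mm that way and pressing on down.

```bash
python3 -m crank '{"xyz":[[0,-0.008,0.02],[0,-0.01,0.05],[0,-0.01,0.08],[0,-0.01,0.11],[0,-0.01,0.125],[0,-0.01,0.125],[0,-0.01,0.125]],"angular":[[0,0,0],[0,0,0],[0,0,0],[0,0,0],[0,0,0],[0,0,0],[0,0,0]],"jaw":[0,0,0,0,0,0,0]}' 60
python3 - <<'E'
from h import *
s=manip.get_state();print(s["contact_force"],s["ft_torque"]);print(delta([.5163,-.1232,.2695],1.204))
E
```

```text
time_s: 10.0
tool_pos: [0.5153, -0.1229, 0.2701]
eef_rot: [-3.14, -0.001, 1.203]
contact_force: [-2.9, 1.6, 7.1]
gripper_width: 0.0109
[-2.87351633  1.61017425  7.07661121] [0.2780575  0.47768209 0.02551113]
(array([0.001, 0.01 , 0.006]), array([-0.001, -0.   , -0.001]))
```

```bash
python3 -m crank '{"xyz":[[0,-0.008,0.0],[0,-0.015,0.01],[0,-0.015,0.02],[0,-0.015,0.02]],"angular":[[0,0,0],[0,0,0],[0,0,0],[0,0,0]],"jaw":[0,0,0,0]}' 60
python3 - <<'E'
from h import *
s=manip.get_state();print(s["contact_force"],s["ft_torque"]);print(delta([.5163,-.1232,.2695],1.204))
i=manip.camera_info("wrist");f=manip.grab_frame("wrist");np.savez("w5.npz",f=f,**{k:np.array(i[k]) for k in i})
E
```

```text
time_s: 10.4
tool_pos: [0.5147, -0.1227, 0.2696]
eef_rot: [3.14, -0.001, 1.203]
contact_force: [-1.6, -0.1, 8.5]
gripper_width: 0.0117
[-1.58326881 -0.05260971  8.47967449] [ 0.26432411  0.3273575  -0.04770138]
(array([0.001, 0.017, 0.001]), array([ 0.001, -0.   , -0.001]))
```

```bash
python3 -m crank '{"xyz":[[0,-0.004,0.02],[0,-0.004,0.03],[0,-0.004,0.03],[0,-0.004,0.03]],"angular":[[0,0,0],[0,0,0],[0,0,0],[0,0,0]],"jaw":[0,0,0,0]}' 60
python3 - <<'E'
from h import *
s=manip.get_state();print(s["contact_force"],s["ft_torque"]);print(delta([.5163,-.1232,.2695],1.204))
E
```

```text
time_s: 10.85
tool_pos: [0.5147, -0.1227, 0.2695]
eef_rot: [3.139, -0.0, 1.203]
contact_force: [-11.5, 2.9, 22.4]
gripper_width: 0.0118
[-11.48479257   2.94145815  22.37830604] [ 0.7362239   1.90191294 -0.05346541]
(array([0.001, 0.016, 0.   ]), array([ 0.001, -0.   , -0.   ]))
```

Force has climbed to 22 N with z steady at 0.2695, exactly the predicted home height, so the cap is fully home. I'm turning clockwise while keeping the press.

```bash
python3 -m crank '{"xyz":[[0,-0.003,0.015],[0,-0.003,0.015],[0,-0.003,0.015],[0,-0.003,0.015],[0,-0.003,0.015]],"angular":[[0,0,0.06],[0,0,0.12],[0,0,0.18],[0,0,0.24],[0,0,0.3]],"jaw":[0,0,0,0,0]}' 60
python3 - <<'E'
from h import *
s=manip.get_state();print(s["contact_force"],s["ft_torque"],s["q"])
E
```

```text
time_s: 11.35
tool_pos: [0.5151, -0.1224, 0.2696]
eef_rot: [3.138, -0.003, 0.729]
contact_force: [-2.6, 3.0, 11.0]
gripper_width: 0.0119
[-2.57177868  2.95601092 11.02095124] [0.59348427 0.59966683 0.17251826] [-3.82682215e-01  1.33414936e-01  1.89507967e+00  1.13503417e-03
  1.10895738e+00 -1.11191894e+00]
```

```bash
python3 -m crank '{"xyz":[[0,0,0.02],[0,0,0.02],[0,0,0.02],[0,0,0.02],[0,0,0.02],[0,0,0.02],[0,0,0.02],[0,0,0.02],[0,0,0.02]],"angular":[[0,0,0.08],[0,0,0.16],[0,0,0.24],[0,0,0.32],[0,0,0.4],[0,0,0.48],[0,0,0.55],[0,0,0.6],[0,0,0.64]],"jaw":[0,0,0,0,0,0,0,0,0]}' 60
python3 - <<'E'
from h import *
s=manip.get_state();print(s["contact_force"],s["ft_torque"]);print(delta([.5163,-.1232,.2695],-.426))
E
```

```text
time_s: 12.25
tool_pos: [0.5158, -0.1224, 0.2695]
eef_rot: [-3.141, -0.006, -0.279]
contact_force: [-5.1, 2.3, 13.2]
gripper_width: 0.0115
[-5.07527879  2.30839173 13.22294086] [0.62002809 0.99569643 0.30101063]
(array([ 0.007,  0.007, -0.   ]), array([-0.001, -0.004,  0.094]))
```

```bash
python3 -m crank '{"xyz":[[0,0,0.02],[0,0,0.02],[0,0,0.02],[0,0,0.02],[0,0,0.02]],"angular":[[0,0,0.04],[0,0,0.08],[0,0,0.12],[0,0,0.13],[0,0,0.13]],"jaw":[0,0,0,0,0]}' 60
python3 - <<'E'
from h import *
s=manip.get_state();print(s["contact_force"],s["ft_torque"]);print(delta([.5163,-.1232,.2695],-.426))
E
```

```text
time_s: 12.75
tool_pos: [0.5161, -0.1224, 0.2695]
eef_rot: [-3.14, -0.006, -0.483]
contact_force: [-8.0, 4.3, 16.6]
gripper_width: 0.0114
[-7.9650616   4.25503447 16.64666849] [0.67203933 1.63901464 0.31774376]
(array([0.006, 0.006, 0.   ]), array([-0.001, -0.004, -0.036]))
```

```bash
python3 -m crank '{"xyz":[[0,0,0.02],[0,0,0.02],[0,0,0.02],[0,0,0.02]],"angular":[[0,0,0.02],[0,0,0.04],[0,0,0.04],[0,0,0.04]],"jaw":[0,0,0,0]}' 60
python3 - <<'E'
from h import *
s=manip.get_state();print(s["contact_force"],s["ft_torque"])
f=manip.grab_frame("wrist");cv2.imwrite("pics/w6.png",cv2.resize(cv2.convertScaleAbs(f[100:350,180:460,::-1],alpha=1.7),None,fx=2.2,fy=2.2,interpolation=cv2.INTER_CUBIC))
E
```

```text
time_s: 13.15
tool_pos: [0.5161, -0.1222, 0.2695]
eef_rot: [-3.14, -0.005, -0.543]
contact_force: [-10.0, 2.5, 17.6]
gripper_width: 0.0111
[-10.03744169   2.54812473  17.58929663] [0.67815277 1.86341343 0.79607406]
```

View pics/w6.png

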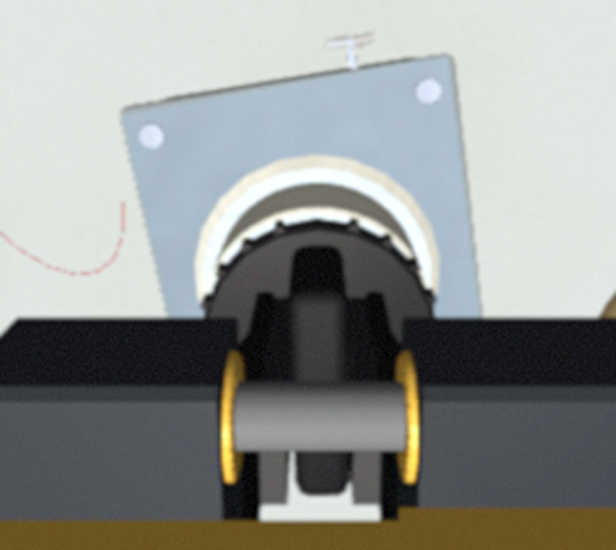

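The torque about z jumped from 0.32 to 0.80 N m, so the lugs are on the stop. A thin white crescent of neck shows behind the rim, so I'm checking flushness with a projected overlay: rim at home against rim 3 mm high.

```bash
python3 - <<'E'
from h import *
p,r=pose();print(p,r,manip.get_state()["contact_force"])
i=manip.camera_info("wrist");f=manip.grab_frame("wrist")[:,:,::-1]
x0,y0,s=240,150,4;g=cv2.resize(cv2.convertScaleAbs(f[y0:y0+110,x0:x0+160],alpha=1.7),None,fx=s,fy=s,interpolation=cv2.INTER_CUBIC)
for c,z,col in(((.516,-.123),.076,(0,255,0)),(p[:2],.0825,(0,0,255)),(p[:2],.0855,(255,0,255))):
    for k in np.linspace(0,2*np.pi,120):
        cv2.circle(g,tuple(np.int32((proj("w",[c[0]+.029*np.cos(k),c[1]+.029*np.sin(k),z],i)-[x0,y0]+.5)*s)),1,col,-1)
cv2.imwrite("pics/w7.png",g)
E
```

```text
[ 0.51608086 -0.12221467  0.26951018] [-3.14039668 -0.00539184 -0.54329117] [-8.9566503   3.95698932 17.62374998]
```

View pics/w7.png

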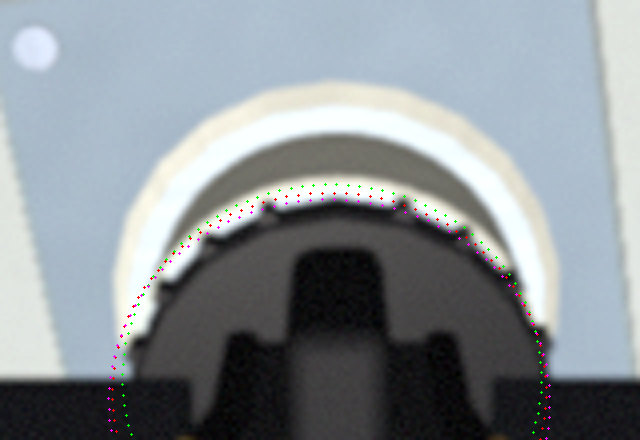

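The rim-to-neck gap fits a flush rim sitting about 1–2 mm off-centre, which is inside the bore's 3 mm clearance. However, the picture can't separate that offset from a couple of millimetres of height. The force evidence is stronger: z held at 0.2695 under 17–22 N against an 8 N spring. The readings are steady, so I'm handing in while still holding.

```bash
python3 - <<'E'
from h import *
s=manip.get_state();print(s["time_s"],s["tool_pos"],s["eef_rot"],s["contact_force"],s["ft_torque"],s["gripper_width"])
print(manip.hand_in())
E
```

```text
13.25 [ 0.51606119 -0.12220894  0.26945917] [-3.14040639 -0.00528745 -0.5432851 ] [-9.62478672  3.04193049 18.25651297] [0.72542354 1.81494685 0.81183413] 0.011128236610599628
the job is handed in; nothing more can be done
None
```

The smaller cap is in the filler neck, pressed down and turned clockwise to its stop. I handed in at 13.25 s with the arm still holding it.

- **Pressed home:** I pushed until the arm stopped at a TCP height of 0.2695 m, which is the height I had worked out for a flush rim. It stayed there, first at 22 N of push and then at about 18 N when I handed in, well above the 8 N spring. There was also a sideways force of about 10 N.
- **Turned to the stop:** The tool turned about 100° from where the lugs went in. The expected stop is 93°, so a few degrees are probably grip compliance or yaw error. Torque rose sharply at the end, from 0.32 to 0.8 N m, which I read as the lugs on the stop.
- **Grip:** The final reading was 11.1 mm with 60 N set. It was 12.1 mm when I first gripped, at 40 N.

**Not fully confirmed:** The last wrist picture could not prove the rim is flush. It showed a thin crescent of neck beside the rim, which fits either a cap sitting 1–2 mm off-centre (within the bore's play) or one slightly high. I relied on the hard stop and force readings. I had no reading of the plunger or the spring ring.

I planned the moves clear of the other things on the table and felt no unexpected contact. I did not take a final picture of the whole table.

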